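# Dock a kickout saucer for its bench test

### The job

Push the big round kickout saucer across the bench, flat on the surface and never lifted or tipped, into the V-shaped metal fence until it sits snug against both bars. Only then flip the toggle on the black switch panel fully over to its far side, away from the robot, to start the test. Leave the other parts on the bench where they lie.

Things in the scene. Friction and masses are not known exactly. Their poses are not given: they have to be found in the camera images.
- saucer: Red plastic kickout saucer: a loose round dish, 100 mm outer diameter, 32 mm tall with a nearly upright side, hollow top with 5 mm rim, about 0.25 kg. It lies on the bench, hollow side up. Origin: centre of its underside; z up. The only dish of this size (a bumper cap nearby is a 72 mm dome of the same plastic).
- cradle: Fixed V-shaped fence: two aluminium bars, each 90 mm long, 12 thick, 30 high, at right angles. Its x axis is the V's centre line, pointing from the 127 mm wide mouth into the apex. Origin: on the bench, at the saucer's centre when it touches both bars; the inner faces meet at x = 71 mm and run back to x = 7, y = +-64 mm. A 22 mm high terminal block stands behind the apex.
- seat (a point): Point on the bench where the saucer's centre is when it touches both bars (same as the origin of cradle, same axes).
- panel: Fixed black bakelite switch panel, 110 mm (x) by 130 mm (y), 22 mm high, with the toggle standing on a block at its middle. Origin: centre of its underside. Its x axis points to the far side, towards which the toggle is flipped.
- toggle (a joint): Angle of the toggle in rad: 0 = leaning fully to the panel's -x (near) side, 1.0 = fully over to the panel's +x (far) side; it stays where it is left.
- toggle_tip (a point): Black ball at the top end of the steel toggle lever (about 70 mm long, standing on a small block on the panel); it swings in the panel's x-z plane.
- coil: A bystander; its origin is the centre of its underside. Copper-wound flipper coil lying down, 73 mm long (x), 52 mm square black end plates.
- bracket: A bystander; its origin is the centre of its underside. Silver steel outhole bracket, 110 x 60 mm, 43 mm high.
- guide1: A bystander; its origin is the centre of its underside. Purple plastic lane guide, 100 x 34 mm, 28 mm high, long along x.
- guide2: A bystander; its origin is the centre of its underside. Purple plastic lane guide, same as guide1.
- bumper_cap: A bystander; its origin is the centre of its underside. Red plastic domed bumper cap, 72 mm diameter, 24 mm high.
- screwdriver: A bystander; its origin is the centre of its underside. Screwdriver lying along its x axis.
Mind the look-alikes: they are no part of the job. Several things have the shape of the cradle; the one meant has the colours described above.

How it is judged:
By the outcome, as a careful person would: the job done as asked, in the order asked, and still so for the second after the job is handed in, with the robot touching nothing.
It also fails if it takes over 58 s, if anything falls off the work surface, if the arm or the gripper's body presses on something with over 40 N, if the wrist force passes 120 N, or if a joint passes its speed limit or range.

### The arm

A 6-joint arm with a two-finger parallel gripper is mounted at the origin on the work surface. World frame = base frame: x ahead of the robot, y to its left, z up, the work surface at z = 0. Lengths are in mm, angles in rad, forces in N, time in s.
With the tool pointing down it reaches from about 300 to 775 mm from the base axis. Payload 14.6 kg.
Tool frame: the origin (TCP) lies midway between the tips of the shut fingers; the grasp point (between the pads) lies 19 mm behind it; y points along the fingers, z is the direction in which the jaws open and shut, and the axes are right-handed (so a half turn about y gives the same grasp; the last joint's range is limited). The gripper opens to 94 mm and grips with 3 to 60 N. Pads are 16 mm wide; open, the fingers measure 119 mm over their backs; the gripper's body (75 mm by 177 mm) begins 78 mm behind the grasp point.
Start: joints at [1.091, 0.3, 1.521, -0, 1.321, -0.067], TCP at [220.643, 503.791, 183.346] pointing down, gripper open.
Joint ranges: [-3.03, 3.03], [-0.79, 2.21], [0.23, 2.52], [-1.04, 4.18], [0, 3.07], [-2.55, 2.55]. Speed limits (rad/s): [2.22, 2.22, 2.57, 3.14, 3.14, 3.14].

### API

Orientations are given as [roll, pitch, yaw] about the fixed x, y, z axes, in that order (R = Rz(yaw) Ry(pitch) Rx(roll)).
In Python, from cell import manip gives the robot as it stands.
- The arm moves only by the tool play_rows, never from a script. Its argument "series" is a list of rows, each a list of 3 entries, a list of its own where there are three numbers: the shift along the tool's x, y, z in m, then the turn about the tool's y in rad, then the closure, from 0 (fully open) to 1 (shut). In form: [[[dx, dy, dz], twist, grip], ...]. A call has 1 to 20 rows; each row is the pose to reach, as a shift and turn from the pose measured when the call began, along the tool's axes at that moment; what a row does not reach only later rows make up. A row lasts 1/10 s, in which the tool goes at most 50 mm and 8.59 degrees, less where a joint would pass 70% of its speed; a pose out of reach is approached as far as the arm can. A call with a gripper value outside its range is refused whole. The fingers move at their own pace and stop on an object; "squeeze" is the grip in N (left out, the last holds). Time passes only in rows, so rows that repeat a pose let the fingers close. It gives the time, the measured TCP pose, the force and the opening at its end, in the units of the state.
- manip.read_state(): the state, without advancing time (a new reading comes with each control period).
- manip.camera(name): name is "side" or "top"; returns the picture (400x640x3 uint8, red, green, blue); there is no depth.
- manip.camera_params(name): a dict with "K" (3x3 intrinsics, pixels), "rvec" (rotation vector, rad) and "tvec" (3), from world to camera coordinates, as OpenCV has them. Camera axes: x right, y down, z forward; pixel columns grow to the right and rows downward; lengths in mm; the calibration is good to about 2 mm. A picture is of the moment at which its call begins. camera_params takes no time and is no camera call.
- manip.sign_off(): hands the job in, once; it reports no verdict.
The state is a dict: "clock": time; "joints": joint angles; "qd": joint speeds; "effort": joint torques, N m; "eef_pos": TCP position; "eef_rot": TCP orientation; "wrist_force": force on the tool from outside, world axes, zero at the start; "moment": the same for the moment, N m; "finger_gap": finger opening in mm.
Only numpy, scipy, OpenCV 4.12 (cv2) and the standard library are available. Lean on these libraries where they do the work, as an engineer would, in place of code of your own. Each camera call takes 0.05 s, during which the arm holds its last target. There are 200 camera calls.

## Working session

There is one attempt and no reset: what is moved stays moved. The work goes in short steps, Python scripts to look and compute and a tool call to move; the robot and the scene stay as the last step left them, time stands still between calls to the robot, and variables do not carry over. Pictures are saved under pics/ and viewed, about 8 in all and at most 12, crops included, and the job is handed in when it is done.

Besides the shell and the picture viewer there is one more tool, called after ">>>" as a command line: name --argument value ..., lists and objects as JSON in quotes. play_rows: Moves the arm, as the interface text tells. Its arguments: {"type":"object","properties":{"series":{"type":"array","items":{"type":"array"}},"squeeze":{"type":"number"}},"required":["series"]}

```bash
mkdir -p pics; cat > h.py <<'E'
import numpy as np, cv2
from cell import manip
from scipy.spatial.transform import Rotation as Ro
def cam(n):
    p=manip.camera_params(n); K=np.array(p["K"],float); R=cv2.Rodrigues(np.array(p["rvec"],float))[0]; t=np.array(p["tvec"],float).ravel(); return K,R,t
def ray(n,u,v,z=0):
    K,R,t=cam(n); d=R.T@np.linalg.inv(K)@np.array([u,v,1.]); c=-R.T@t
    return c+d*(z-c[2])/d[2]
def pix(n,P):
    K,R,t=cam(n); q=K@(R@np.array(P,float)+t); return q[:2]/q[2]
def snap(n,f,s=1.25):
    im=manip.camera(n); cv2.imwrite('pics/%s.png'%f,im[:,:,::-1]); return im
E
python3 - <<'E'
from h import *
for n in("top","side"):
    snap(n,n+"0"); K,R,t=cam(n); print(n,K.round(1).tolist(),(-R.T@t).round(), R.round(2).tolist())
s=manip.read_state(); print(s); print(Ro.from_euler('xyz',s["eef_rot"]).as_matrix().round(3))
E
```

```text
top [[418.5, 0.0, 320.5], [0.0, 418.5, 208.9], [0.0, 0.0, 1.0]] [ 515.   23. 1100.] [[0.0, -1.0, -0.01], [-1.0, -0.0, -0.09], [0.09, 0.01, -1.0]]
side [[362.3, 0.0, 320.1], [0.0, 362.3, 192.1], [0.0, 0.0, 1.0]] [ 396. -624.  982.] [[0.95, -0.31, 0.0], [-0.24, -0.74, -0.62], [0.2, 0.59, -0.78]]
{'clock': 0.1, 'joints': array([ 1.09139433e+00,  3.00423245e-01,  1.52152699e+00, -2.51166537e-05,
        1.32071006e+00, -6.65946102e-02]), 'qd': array([ 0.00042393, -0.00223611, -0.00069731,  0.00028459,  0.00245795,
       -0.0003184 ]), 'effort': array([ 1.62058379e-03, -5.32639682e+01, -3.53288591e+01,  7.09515531e-02,
        2.34733050e-02, -8.37524823e-06]), 'eef_pos': array([220.5337277 , 503.55925683, 182.83547536]), 'eef_rot': array([-1.57186323e+00,  4.67723941e-05, -4.12801185e-01]), 'wrist_force': array([0.8057498 , 0.55180758, 0.1093246 ]), 'moment': array([ 0.01152386,  0.02604264, -0.03109642]), 'finger_gap': 94.08692010534723}
[[ 0.916 -0.     0.401]
 [-0.401 -0.001  0.916]
 [-0.    -1.    -0.001]]
```

View pics/top0.png

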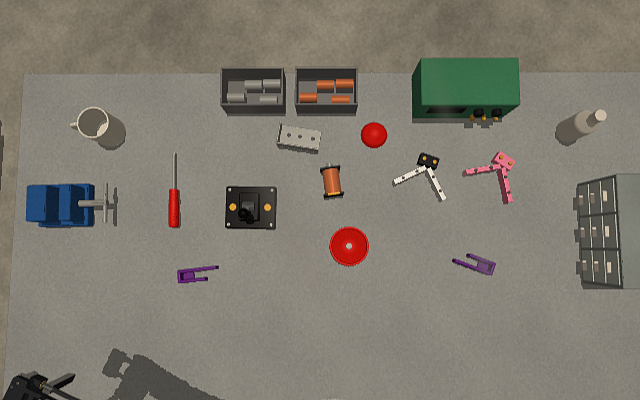

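View pics/side0.png

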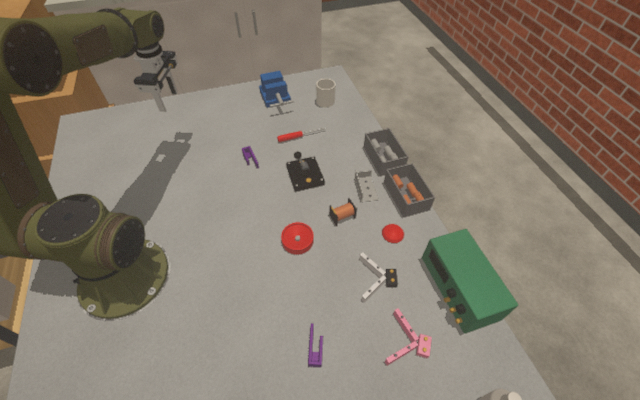

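The top view shows the saucer at (349,246), the aluminium fence at (425,175) with its black block at (428,159), and the panel at (251,207). The pink fence at (490,180) is a decoy. The side view agrees. Next I'll measure them.

```bash
cat >> h.py <<'E'
def saucer(im,n="top"):
    hsv=cv2.cvtColor(im,cv2.COLOR_RGB2HSV); h,s,v=cv2.split(hsv)
    m=(((h<6)|(h>174))&(s>170)&(v>60)).astype(np.uint8)*255
    cs=cv2.findContours(m,cv2.RETR_EXTERNAL,cv2.CHAIN_APPROX_NONE)[0]
    c=max(cs,key=cv2.contourArea); 
    P=np.array([ray(n,u,v_,32)[:2] for u,v_ in c[:,0]])
    # circle fit on the rim plane (top edge), hull only
    hu=cv2.convexHull(P.astype(np.float32)); (x,y),r=cv2.minEnclosingCircle(hu); return np.array([x,y]),r,cv2.contourArea(c)
E
python3 - <<'E'
from h import *
im=cv2.imread('pics/top0.png')[:,:,::-1].copy()
print("saucer",saucer(im)); im2=cv2.imread('pics/side0.png')[:,:,::-1].copy(); print(saucer(im2,"side"))
g=im[150:215,380:460].astype(int)
m=((g.min(2)>175)&(g.max(2)-g.min(2)<25)).astype(np.uint8)
print(m.sum()); ys,xs=np.nonzero(m); c=np.stack([xs+380,ys+150],1).astype(np.float32)
rect=cv2.minAreaRect(c); print(rect)
hull=cv2.approxPolyDP(cv2.convexHull(c),1.5,True)[:,0]
for u,v in hull: print(u,v,ray("top",u,v,30).round(1))
# panel
p=im[175:240,215:290].astype(int); m=(p.max(2)<60).astype(np.uint8)
cs=cv2.findContours(m,0,1)[0]; c=max(cs,key=cv2.contourArea)+[215,175]; r=cv2.minAreaRect(c); print(r)
for u,v in cv2.boxPoints(r): print(u,v,ray("top",u,v,22).round(1))
a=cv2.resize(im[140:240,380:460],None,fx=5,fy=5,interpolation=cv2.INTER_CUBIC)
b=cv2.resize(im[170:240,215:285],None,fx=5,fy=5,interpolation=cv2.INTER_CUBIC)
a=a[:350]; cv2.imwrite('pics/c1.png',np.hstack([a,b])[:,:,::-1])
E
```

```text
saucer (array([515.1762085 , -37.61141586]), 49.6383056640625, 1145.0)
(array([515.32287598, -44.25348282]), 48.67304992675781, 621.5)
122
((422.73895263671875, 178.48558044433594), (54.079891204833984, 26.42563247680664), 18.79988670349121)
445.0 197.0 [ 639.9 -285.    30. ]
442.0 199.0 [ 634.7 -277.2   30. ]
395.0 183.0 [ 676.1 -157.6   30. ]
394.0 179.0 [ 686.5 -155.1   30. ]
419.0 167.0 [ 717.8 -220.    30. ]
430.0 167.0 [ 717.8 -248.3   30. ]
((250.5, 207.49998474121094), (50.99999237060547, 40.99999237060547), -0.0)
225.0 227.99998 [560.  280.6  22. ]
225.0 186.99998 [666.7 282.9  22. ]
276.0 186.99998 [666.8 150.   22. ]
276.0 227.99998 [560.2 148.9  22. ]
```

View pics/c1.png

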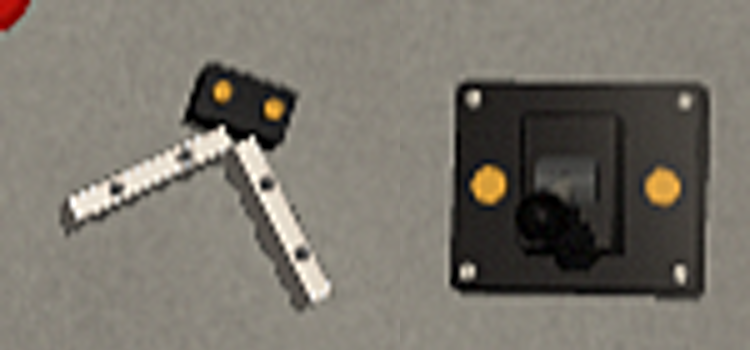

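```bash
python3 - <<'E'
from h import *
A=lambda x,y:(380+x/5-.4,140+y/5-.4)
q=lambda p:ray("top",*A(*p),30)[:2]
ap,l,r=q((232,150)),q((76,221)),q((311,303)); lo,ro=q((66,200)),q((330,290))
print(ap,l,r,lo,ro,np.linalg.norm(l-ap),np.linalg.norm(r-ap),np.linalg.norm(l-r))
# direction from l->r perpendicular
d=(r-l)/np.linalg.norm(r-l); ax=np.array([-d[1],d[0]]); 
if ax@(ap-l)<0: ax=-ax
print("axis",ax,np.degrees(np.arctan2(ax[1],ax[0])))
mid=(l+r)/2; print("seat from mouth",mid-7*ax," from apex",ap-71*ax)
# toggle tip triangulation
def tri(a,b):
    Ks=[cam(n) for n in("top","side")]
    P=[K@np.c_[R,t] for K,R,t in Ks]
    X=cv2.triangulatePoints(P[0],P[1],np.array(a,float),np.array(b,float)); return (X[:3]/X[3]).ravel()
for a in((242.8,213.6),(249.5,218.5)):
    X=tri(a,(298,155)); print(X,pix("top",X),pix("side",X))
im=cv2.imread('pics/side0.png'); b=cv2.resize(im[140:200,270:340],None,fx=8,fy=8,interpolation=cv2.INTER_CUBIC); cv2.imwrite('pics/c2.png',b)
E
```

```text
[ 711.02071011 -237.87942914] [ 674.03582371 -157.01903064] [ 631.64538197 -276.65237177] [ 684.95652694 -152.02535298] [ 638.35435365 -286.52295215] 88.91729790624477 88.3390276056703 126.92157366609683
axis [ 0.94257688 -0.33398925] -19.51108674282163
seat from mouth [ 646.24256466 -214.49777643]  from apex [ 644.0977515  -214.16619208]
[593.50352476 218.90498553 102.83422656] [242.98941539 212.63437097] [297.08328769 155.10376859]
[583.76482294 197.83307653 125.75747589] [250.0018857  216.02663573] [295.66375263 155.22304446]
```

View pics/c2.png

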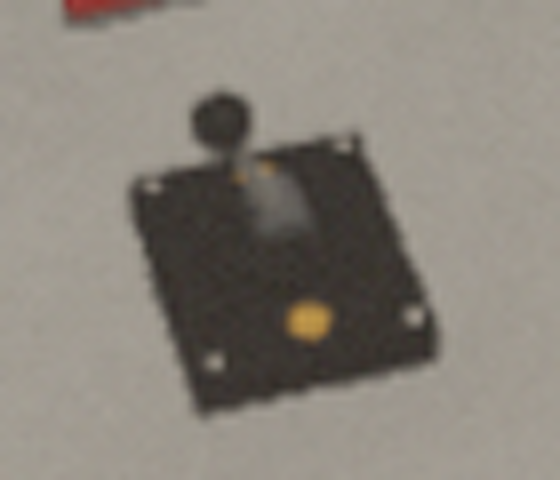

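Checks on these numbers: the bars come out 89 and 88 mm long and the mouth 127 mm wide, which matches. The seat is about (645,-214) with the axis at -19.5°. The toggle ball is at side pixel (298,155), leaning near, at about (593,219,103). I'll push in two legs with the fingers as a two-point fork, first onto the V axis and then along it. First move: go above the pre-push point.

>>> play_rows --series '[[[0.02, 0, -0.015], 0.05, 0.36], [[0.06, 0, -0.045], 0.15, 0.36], [[0.1, 0, -0.075], 0.3, 0.36], [[0.14, 0, -0.105], 0.45, 0.36], [[0.18, 0, -0.135], 0.6, 0.36], [[0.22, 0, -0.165], 0.76, 0.36], [[0.26, 0, -0.195], 0.76, 0.36], [[0.3, 0, -0.226], 0.76, 0.36], [[0.34, 0, -0.256], 0.76, 0.36], [[0.38, 0, -0.286], 0.76, 0.36], [[0.41, 0, -0.309], 0.76, 0.36], [[0.429, 0, -0.323], 0.76, 0.36], [[0.429, 0, -0.323], 0.76, 0.36], [[0.429, 0, -0.323], 0.76, 0.36], [[0.429, 0, -0.323], 0.76, 0.36], [[0.429, 0, -0.323], 0.76, 0.36]]' --squeeze 20

```text
clock: 1.7
eef_pos: [483.6, 36.5, 183.2]
eef_rot: [-1.571, -0.001, -1.171]
wrist_force: [0.2, -0.5, 0.4]
finger_gap: 60.0
```

>>> play_rows --series '[[[0, 0.015, 0], 0, 0.36], [[0, 0.045, 0], 0, 0.36], [[0, 0.075, 0], 0, 0.36], [[0, 0.105, 0], 0, 0.36], [[0, 0.13, 0], 0, 0.36], [[0, 0.15, 0], 0, 0.36], [[0, 0.165, 0], 0, 0.36], [[0, 0.172, 0], 0, 0.36], [[0, 0.172, 0], 0, 0.36], [[0, 0.172, 0], 0, 0.36], [[0, 0.172, 0], 0, 0.36]]'

```text
clock: 2.8
eef_pos: [484.0, 36.4, 12.1]
eef_rot: [-1.57, -0.001, -1.171]
wrist_force: [-0.3, -0.9, 0.2]
finger_gap: 60.2
```

```bash
cat >> h.py <<'E'
def world2tool(d):
    s=manip.read_state(); return Ro.from_euler('xyz',s["eef_rot"]).as_matrix().T@np.array(d,float)
E
python3 - <<'E'
from h import *
snap("side","side1"); im=snap("top","top1"); print(saucer(im)); s=manip.read_state(); print(s["eef_pos"],s["wrist_force"])
E
```

```text
(array([515.16088867, -38.03694916]), 49.29077911376953, 746.0)
[483.87301004  36.3922285   11.89349793] [ 0.26813021 -0.13043986  0.02064887]
```

View pics/side1.png

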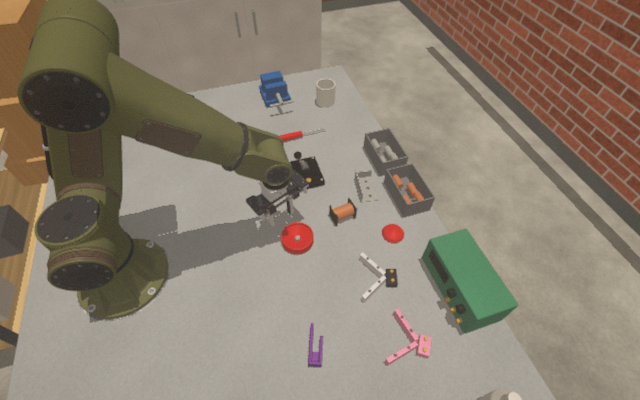

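The fork is at z=12 behind the saucer (297,238), and nothing was disturbed. Pushing leg 1 now.

>>> play_rows --series '[[[0.008, 0, 0], 0, 0.36], [[0.016, 0, 0], 0, 0.36], [[0.022, 0, 0], 0, 0.36], [[0.026, 0, 0], 0, 0.36], [[0.03, 0, 0], 0, 0.36], [[0.034, 0, 0], 0, 0.36], [[0.039, 0, 0], 0, 0.36], [[0.044, 0, 0], 0, 0.36], [[0.05, 0, 0], 0, 0.36], [[0.056, 0, 0], 0, 0.36], [[0.062, 0, 0], 0, 0.36], [[0.068, 0, 0], 0, 0.36], [[0.074, 0, 0], 0, 0.36], [[0.08, 0, 0], 0, 0.36], [[0.086, 0, 0], 0, 0.36], [[0.092, 0, 0], 0, 0.36], [[0.096, 0, 0], 0, 0.36], [[0.099, 0, 0], 0, 0.36], [[0.1, 0, 0], 0, 0.36], [[0.1, 0, 0], 0, 0.36]]'

```text
clock: 4.9
eef_pos: [522.8, -55.8, 12.0]
eef_rot: [-1.57, -0.001, -1.171]
wrist_force: [-0.5, -0.1, 0.3]
finger_gap: 60.4
```

```bash
python3 - <<'E'
from h import *
snap("side","side2"); im=snap("top","top2"); c=saucer(im); print(c); s=manip.read_state(); print(s["eef_pos"],s["wrist_force"])
print("saucer rel TCP in tool axes",world2tool([*(c[0]-s["eef_pos"][:2]),0]), "to stage",world2tool([579-c[0][0],-191-c[0][1],0]))
E
```

```text
(array([ 802.30059814, -103.1242981 ]), 34.11100769042969, 486.5)
[522.71835659 -55.61895159  12.00418593] [ 0.42744153 -0.19066675  0.296315  ]
saucer rel TCP in tool axes [1.52521325e+02 2.37468080e-01 2.39081946e+02] to stage [-5.90971366e+00 -8.46269903e-02 -2.39896570e+02]
```

```bash
python3 - <<'E'
from h import *
a=cv2.imread('pics/side2.png')[130:330,200:450]; b=cv2.imread('pics/top2.png')[130:330,280:480]
f=lambda x:cv2.resize(x,None,fx=1.75,fy=1.75)
cv2.imwrite('pics/c3.png',np.hstack([f(a),f(b)]))
print(saucer(cv2.imread('pics/side2.png')[:,:,::-1].copy(),"side"))
E
```

```text
(array([ 798.50939941, -125.17411804]), 32.39724349975586, 252.0)
```

View pics/c3.png

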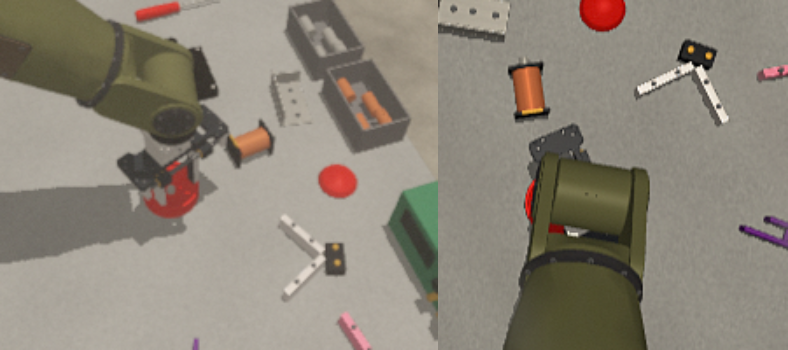

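```bash
python3 - <<'E'
from h import *
print("TCP",pix("side",[522.8,-55.7,12]),pix("top",[522.8,-55.7,12]),"TCP prev",pix("side",[484,36.4,12]))
for nm,c in(("orig",(515.2,-38.5)),("pushed",(541.5,-99.9))):
    for n in("side","top"):
        print(nm,n,pix(n,[*c,32]).round(1))
for n,f in(("side","side0"),("side","side2"),("top","top0"),("top","top2")):
    im=cv2.imread(f'pics/{f}.png')[:,:,::-1].copy(); h,s,v=cv2.split(cv2.cvtColor(im,cv2.COLOR_RGB2HSV))
    m=((h<6)|(h>174))&(s>150)&(v>60); m[:,:260]=0; m[:200]=0; m[:,370:]=0; 
    ys,xs=np.nonzero(m); print(f,xs.min(),xs.max(),ys.min(),ys.max())
a=cv2.imread('pics/side2.png')[190:270,260:340]; b=cv2.imread('pics/side1.png')[175:255,250:330]
cv2.imwrite('pics/c4.png',np.hstack([cv2.resize(x,None,fx=5,fy=5,interpolation=2) for x in(b,a)]))
E
```

```text
TCP [300.60096237 241.49717039] [355.23139633 242.7212048 ] TCP prev [281.0598619  221.13727739]
orig side [296.4 234.2]
orig top [349.  245.7]
pushed side [310.5 248.6]
pushed top [373.2 235.3]
side0 282 312 223 253
side2 284 312 222 253
top0 330 368 227 265
top2 330 351 233 262
```

View pics/c4.png

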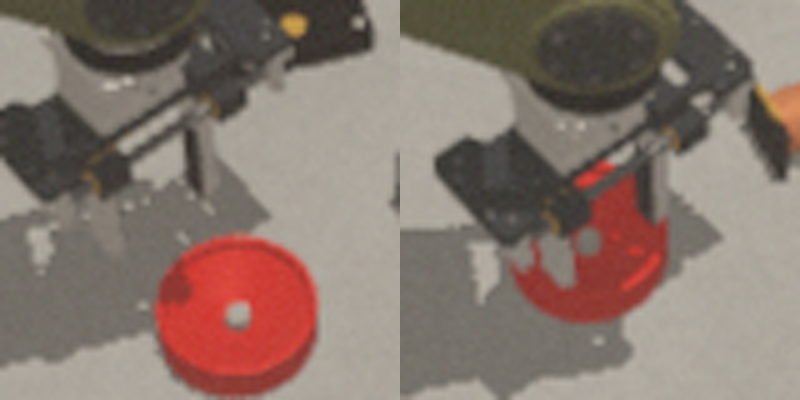

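```bash
python3 - <<'E'
from h import *
for T,ob in(((484,36.4),[(273,225),(291,214)]),((522.7,-55.7),[(292,248),(311,234)])):
    for z in(0,12,24,36,48):
        print(z,[pix("side",[T[0]+s*36*.921,T[1]+s*36*.389,z]).round(1).tolist() for s in(-1,1)],ob)
s=manip.read_state(); print({k:np.round(v,3) for k,v in s.items()})
q=lambda n,u,v,z:ray(n,u,v,z).round(0)
E
```

```text
0 [[272.4, 229.3], [290.1, 217.2]] [(273, 225), (291, 214)]
12 [[272.0, 227.3], [289.9, 215.1]] [(273, 225), (291, 214)]
24 [[271.6, 225.2], [289.7, 213.0]] [(273, 225), (291, 214)]
36 [[271.2, 223.1], [289.4, 210.8]] [(273, 225), (291, 214)]
48 [[270.9, 220.9], [289.2, 208.6]] [(273, 225), (291, 214)]
0 [[291.6, 250.2], [309.6, 237.0]] [(292, 248), (311, 234)]
12 [[291.4, 248.2], [309.5, 235.0]] [(292, 248), (311, 234)]
24 [[291.2, 246.2], [309.4, 232.9]] [(292, 248), (311, 234)]
36 [[290.9, 244.2], [309.4, 230.9]] [(292, 248), (311, 234)]
48 [[290.7, 242.1], [309.3, 228.7]] [(292, 248), (311, 234)]
{'clock': np.float64(5.0), 'joints': array([-1.750e-01,  4.570e-01,  1.745e+00, -1.000e-03,  9.390e-01,
       -5.740e-01]), 'qd': array([ 0.002, -0.002,  0.001,  0.001,  0.002, -0.002]), 'effort': array([-1.5100e-01, -5.4684e+01, -2.8114e+01,  3.8000e-02,  5.1000e-02,
       -6.0000e-03]), 'eef_pos': array([522.718, -55.619,  12.004]), 'eef_rot': array([-1.570e+00, -1.000e-03, -1.171e+00]), 'wrist_force': array([ 0.427, -0.191,  0.296]), 'moment': array([-0.078,  0.004, -0.014]), 'finger_gap': np.float64(59.998)}
```

The red extents (x 282–312, y 222–253) say the saucer hasn't moved, yet the TCP reads as if it were inside the wall. I'll take fresh images and check by numbers before moving on.

```bash
cat >> h.py <<'E'
def redext(n,x0,x1,y0,y1,f):
    im=snap(n,f); h,s,v=cv2.split(cv2.cvtColor(im,cv2.COLOR_RGB2HSV))
    m=((h<6)|(h>174))&(s>150)&(v>50); k=np.zeros_like(m); k[y0:y1,x0:x1]=1; m&=k
    ys,xs=np.nonzero(m); print(n,len(xs),xs.min(),xs.max(),ys.min(),ys.max()); return m
E
python3 - <<'E'
from h import *
redext("side",260,372,200,300,"side3"); redext("top",300,440,190,290,"top3")
a=cv2.imread('pics/side3.png')[190:270,260:340]; b=cv2.imread('pics/top3.png')[205:285,315:395]
d=cv2.absdiff(cv2.imread('pics/side3.png'),cv2.imread('pics/side2.png')); print("diff",(d.max(2)>30).sum())
print("rows: pushed-saucer outline px side", [pix("side",[541.5+50*np.cos(t),-99.9+50*np.sin(t),0]).round().tolist() for t in (0,1.57,3.14,4.71)])
E
```

```text
side 393 284 312 222 253
top 109 330 351 233 262
diff 6
rows: pushed-saucer outline px side [[326.0, 249.0], [306.0, 240.0], [295.0, 258.0], [316.0, 268.0]]
```

The saucer is confirmed unmoved. The tips probably rode higher than the TCP reading, because open fingers swing on an arc. I'll lift, go back, and probe the bench with the fork.

>>> play_rows --series '[[[0, -0.02, 0], 0, 0.36], [[0, -0.05, 0], 0, 0.36], [[-0.02, -0.06, 0], 0, 0.36], [[-0.06, -0.06, 0], 0, 0.36], [[-0.09, -0.05, 0], 0, 0.36], [[-0.1, -0.03, 0], 0, 0.36], [[-0.1, -0.01, 0], 0, 0.36], [[-0.1, 0.0, 0], 0, 0.36], [[-0.1, 0.003, 0], 0, 0.36], [[-0.1, 0.005, 0], 0, 0.36], [[-0.1, 0.005, 0], 0, 0.36]]'

```text
clock: 6.2
eef_pos: [484.2, 36.3, 7.3]
eef_rot: [-1.57, -0.001, -1.172]
wrist_force: [0.6, -0.0, -0.3]
finger_gap: 60.3
```

>>> play_rows --series '[[[0, 0.001, 0], 0, 0.36], [[0, 0.002, 0], 0, 0.36], [[0, 0.003, 0], 0, 0.36], [[0, 0.003, 0], 0, 0.36]]'

```text
clock: 6.6
eef_pos: [484.2, 36.3, 4.3]
eef_rot: [-1.57, -0.001, -1.172]
wrist_force: [-0.2, 0.1, 0.3]
finger_gap: 60.1
```

>>> play_rows --series '[[[0, 0.001, 0], 0, 0.36], [[0, 0.002, 0], 0, 0.36], [[0, 0.002, 0], 0, 0.36]]'

```text
clock: 6.9
eef_pos: [484.1, 36.3, 2.2]
eef_rot: [-1.57, -0.001, -1.172]
wrist_force: [-0.4, -0.0, 0.3]
finger_gap: 60.5
```

```bash
python3 - <<'E'
from h import *
redext("side",260,372,200,300,"side4"); im=snap("top","top4"); print(saucer(im))
a=cv2.imread('pics/side4.png')[175:265,250:340]; b=cv2.imread('pics/top4.png')[190:280,300:390]
cv2.imwrite('pics/c5.png',np.hstack([cv2.resize(x,None,fx=4.4,fy=4.4,interpolation=2) for x in(a,b)]))
E
```

```text
side 758 281 312 222 253
(array([515.16088867, -38.03694916]), 49.29077911376953, 748.0)
```

View pics/c5.png

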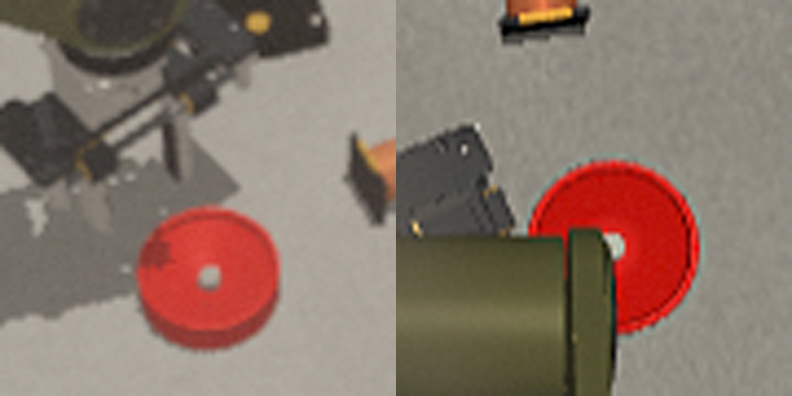

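The fork makes no contact at TCP z=2. In the side view the right fingertip is at about (291,215), some 20 mm above where the TCP height would put it, so open fingers do retract upward. I'll keep probing down, watching the force.

>>> play_rows --series '[[[0, 0.001, 0], 0, 0.36], [[0, 0.002, 0], 0, 0.36], [[0, 0.003, 0], 0, 0.36], [[0, 0.004, 0], 0, 0.36], [[0, 0.004, 0], 0, 0.36]]'

```text
clock: 7.5
eef_pos: [484.1, 36.3, -1.9]
eef_rot: [-1.57, -0.001, -1.172]
wrist_force: [-1.5, 0.2, -0.0]
finger_gap: 59.9
```

>>> play_rows --series '[[[0, 0.001, 0], 0, 0.36], [[0, 0.002, 0], 0, 0.36], [[0, 0.003, 0], 0, 0.36], [[0, 0.003, 0], 0, 0.36]]'

```text
clock: 7.9
eef_pos: [484.0, 36.3, -5.0]
eef_rot: [-1.57, -0.001, -1.172]
wrist_force: [0.0, 0.6, 0.2]
finger_gap: 60.2
```

>>> play_rows --series '[[[0, 0.001, 0], 0, 0.36], [[0, 0.002, 0], 0, 0.36], [[0, 0.002, 0], 0, 0.36]]'

```text
clock: 8.2
eef_pos: [483.9, 36.3, -7.2]
eef_rot: [-1.571, -0.001, -1.172]
wrist_force: [-0.1, 0.6, 0.1]
finger_gap: 59.9
```

>>> play_rows --series '[[[0, 0.001, 0], 0, 0.36], [[0, 0.002, 0], 0, 0.36], [[0, 0.002, 0], 0, 0.36]]'

```text
clock: 8.5
eef_pos: [483.8, 36.3, -9.3]
eef_rot: [-1.571, -0.001, -1.172]
wrist_force: [-0.6, 0.1, -0.2]
finger_gap: 60.2
```

>>> play_rows --series '[[[0, 0.001, 0], 0, 0.36], [[0, 0.002, 0], 0, 0.36], [[0, 0.002, 0], 0, 0.36]]'

```text
clock: 8.8
eef_pos: [483.8, 36.3, -11.5]
eef_rot: [-1.571, -0.001, -1.172]
wrist_force: [0.9, 0.1, -0.5]
finger_gap: 60.0
```

```bash
python3 - <<'E'
from h import *
redext("side",260,372,200,300,"side5"); print(manip.read_state()["wrist_force"])
a=cv2.imread('pics/side5.png')[185:250,255:320]
for s in(-1,1): print([pix("side",[484+s*30*.921+8*.389,36.3+s*30*.389-8*.921,z]).round(1).tolist() for z in(0,10,20)], [pix("side",[484+s*42*.921+8*.389,36.3+s*42*.389-8*.921,z]).round(1).tolist() for z in(0,10)])
cv2.imwrite('pics/c6.png',cv2.resize(a,None,fx=9,fy=9,interpolation=2))
E
```

```text
side 759 281 312 222 253
[-0.30667969  0.32038598  0.42835813]
[[275.4, 229.9], [275.1, 228.2], [274.8, 226.5]] [[272.4, 232.0], [272.0, 230.3]]
[[290.2, 219.8], [290.0, 218.0], [289.8, 216.3]] [[293.1, 217.8], [292.9, 216.1]]
```

View pics/c6.png

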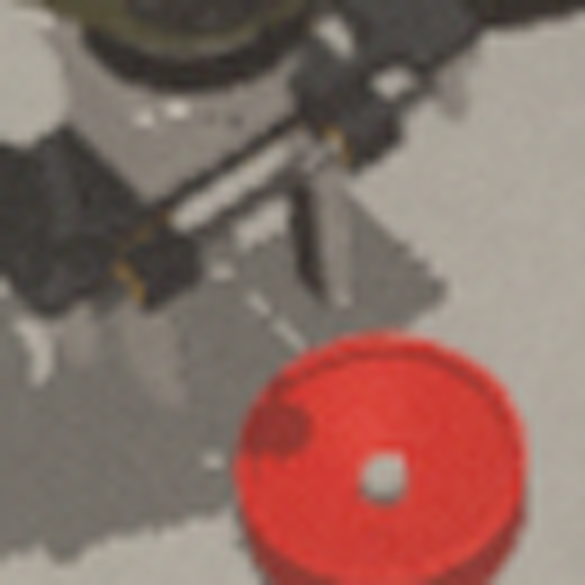

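The tips at (292,219) and (274,230) now project to about z=0–5 mm. I'll raise 4 mm and make a short trial push, then check that the saucer really moves.

>>> play_rows --series '[[[0, -0.002, 0], 0, 0.36], [[0, -0.004, 0], 0, 0.36], [[0.008, -0.004, 0], 0, 0.36], [[0.016, -0.004, 0], 0, 0.36], [[0.022, -0.004, 0], 0, 0.36], [[0.026, -0.004, 0], 0, 0.36], [[0.03, -0.004, 0], 0, 0.36], [[0.034, -0.004, 0], 0, 0.36], [[0.038, -0.004, 0], 0, 0.36], [[0.042, -0.004, 0], 0, 0.36], [[0.046, -0.004, 0], 0, 0.36], [[0.05, -0.004, 0], 0, 0.36]]'

```text
clock: 10.05
eef_pos: [503.3, -10.1, -7.4]
eef_rot: [-1.571, -0.001, -1.172]
wrist_force: [-0.4, 0.0, -0.2]
finger_gap: 60.2
```

```bash
python3 - <<'E'
from h import *
redext("side",260,372,200,300,"side6"); redext("top",300,440,190,290,"top6")
E
```

```text
side 767 285 316 226 257
top 229 345 374 224 246
```

The saucer now moves: a 4 px shift in the side view is about 17 mm, which puts the saucer 48 mm ahead of the TCP, as computed. Continuing leg 1 (148 mm).

>>> play_rows --series '[[[0.002, 0, 0], 0, 0.36], [[0.006, 0, 0], 0, 0.36], [[0.011, 0, 0], 0, 0.36], [[0.017, 0, 0], 0, 0.36], [[0.023, 0, 0], 0, 0.36], [[0.029, 0, 0], 0, 0.36], [[0.035, 0, 0], 0, 0.36], [[0.041, 0, 0], 0, 0.36], [[0.047, 0, 0], 0, 0.36], [[0.053, 0, 0], 0, 0.36], [[0.059, 0, 0], 0, 0.36], [[0.065, 0, 0], 0, 0.36], [[0.071, 0, 0], 0, 0.36], [[0.077, 0, 0], 0, 0.36], [[0.083, 0, 0], 0, 0.36], [[0.089, 0, 0], 0, 0.36], [[0.094, 0, 0], 0, 0.36], [[0.098, 0, 0], 0, 0.36], [[0.1, 0, 0], 0, 0.36], [[0.1, 0, 0], 0, 0.36]]'

```text
clock: 12.15
eef_pos: [542.4, -102.7, -7.2]
eef_rot: [-1.571, -0.001, -1.172]
wrist_force: [0.2, 0.0, -0.4]
finger_gap: 60.1
```

>>> play_rows --series '[[[0.002, 0, 0], 0, 0.36], [[0.006, 0, 0], 0, 0.36], [[0.011, 0, 0], 0, 0.36], [[0.017, 0, 0], 0, 0.36], [[0.023, 0, 0], 0, 0.36], [[0.029, 0, 0], 0, 0.36], [[0.035, 0, 0], 0, 0.36], [[0.04, 0, 0], 0, 0.36], [[0.044, 0, 0], 0, 0.36], [[0.047, 0, 0], 0, 0.36], [[0.048, 0, 0], 0, 0.36], [[0.048, 0, 0], 0, 0.36]]'

```text
clock: 13.35
eef_pos: [561.1, -147.0, -7.1]
eef_rot: [-1.571, -0.001, -1.172]
wrist_force: [0.4, -0.9, -0.4]
finger_gap: 60.3
```

>>> play_rows --series '[[[-0.01, 0, 0], 0, 0.36], [[-0.03, -0.005, 0], 0, 0.36], [[-0.04, -0.03, 0], 0, 0.36], [[-0.05, -0.06, 0], 0, 0.36], [[-0.055, -0.09, 0], 0, 0.36], [[-0.09, -0.1, 0], 0, 0.36], [[-0.12, -0.1, 0], 0, 0.36], [[-0.15, -0.1, 0], 0, 0.36], [[-0.15, -0.1, 0], 0, 0.36], [[-0.15, -0.1, 0], 0, 0.36]]'

```text
clock: 14.35
eef_pos: [502.7, -8.0, 92.9]
eef_rot: [-1.57, -0.002, -1.171]
wrist_force: [0.9, -0.6, -0.2]
finger_gap: 59.8
```

```bash
python3 - <<'E'
from h import *
m=redext("side",260,430,200,340,"side7"); im=snap("top","top7"); c=saucer(im); print(c)
im=im[:,:,::-1]; cv2.imwrite('pics/c7.png',cv2.resize(im[120:300,270:500],None,fx=3,fy=3))
ax=np.array([.9426,-.334]); st=np.array([645,-214.3]); d=c[0]-st; print("along",d@ax,"lat",d@[.334,.9426])
E
```

```text
side 1189 316 403 224 292
(array([ 578.09539795, -189.01275635]), 51.58063507080078, 1166.5)
along -71.51021727294922 lat 1.489618781738289
```

Saucer at the staging spot: 71.5 mm before the seat and 1.5 mm off the axis. Now I'll turn the fork to the V axis and get behind it.

>>> play_rows --series '[[[0.01, 0, -0.005], -0.1, 0.36], [[0.035, 0, -0.015], -0.22, 0.36], [[0.06, 0, -0.025], -0.34, 0.36], [[0.085, 0, -0.037], -0.46, 0.36], [[0.11, 0, -0.048], -0.58, 0.36], [[0.13, 0, -0.056], -0.7, 0.36], [[0.143, 0, -0.0615], -0.83, 0.36], [[0.143, 0, -0.0615], -0.83, 0.36], [[0.143, 0, -0.0615], -0.83, 0.36], [[0.143, 0.025, -0.0615], -0.83, 0.36], [[0.143, 0.05, -0.0615], -0.83, 0.36], [[0.143, 0.075, -0.0615], -0.83, 0.36], [[0.143, 0.09, -0.0615], -0.83, 0.36], [[0.143, 0.098, -0.0615], -0.83, 0.36], [[0.143, 0.1, -0.0615], -0.83, 0.36], [[0.143, 0.1, -0.0615], -0.83, 0.36], [[0.143, 0.1, -0.0615], -0.83, 0.36]]'

```text
clock: 16.15
eef_pos: [502.4, -164.8, -6.2]
eef_rot: [-1.572, -0.003, -0.343]
wrist_force: [0.7, -0.3, 0.4]
finger_gap: 60.3
```

```bash
python3 - <<'E'
from h import *
p=manip.read_state()["eef_pos"]; print(p)
print("tool delta to final TCP (seat-48ax)",world2tool([645-48*.9426-p[0],-214.3+48*.334-p[1],0]))
E
```

```text
[ 502.37166518 -164.83768652   -6.24167923]
tool delta to final TCP (seat-48ax) [102.95375272   0.2867372    1.25749553]
```

>>> play_rows --series '[[[0.005, 0, 0.001], 0, 0.36], [[0.013, 0, 0.001], 0, 0.36], [[0.02, 0, 0.001], 0, 0.36], [[0.025, 0, 0.001], 0, 0.36], [[0.029, 0, 0.001], 0, 0.36], [[0.033, 0, 0.001], 0, 0.36], [[0.038, 0, 0.001], 0, 0.36], [[0.043, 0, 0.001], 0, 0.36], [[0.049, 0, 0.001], 0, 0.36], [[0.055, 0, 0.001], 0, 0.36], [[0.061, 0, 0.001], 0, 0.36], [[0.067, 0, 0.001], 0, 0.36], [[0.073, 0, 0.001], 0, 0.36], [[0.079, 0, 0.001], 0, 0.36], [[0.084, 0, 0.001], 0, 0.36], [[0.088, 0, 0.001], 0, 0.36], [[0.091, 0, 0.001], 0, 0.36], [[0.094, 0, 0.001], 0, 0.36], [[0.096, 0, 0.001], 0, 0.36], [[0.096, 0, 0.001], 0, 0.36]]'

```text
clock: 18.15
eef_pos: [593.4, -196.3, -5.9]
eef_rot: [-1.572, -0.003, -0.343]
wrist_force: [-0.2, -0.8, 0.1]
finger_gap: 60.6
```

>>> play_rows --series '[[[0.001, 0, 0], 0, 0.36], [[0.002, 0, 0], 0, 0.36], [[0.003, 0, 0], 0, 0.36], [[0.004, 0, 0], 0, 0.36], [[0.004, 0, 0], 0, 0.36]]'

```text
clock: 18.65
eef_pos: [597.3, -197.6, -5.9]
eef_rot: [-1.572, -0.003, -0.343]
wrist_force: [0.0, 0.7, -0.2]
finger_gap: 60.1
```

>>> play_rows --series '[[[0.001, 0, 0], 0, 0.36], [[0.002, 0, 0], 0, 0.36], [[0.002, 0, 0], 0, 0.36]]'

```text
clock: 18.95
eef_pos: [599.3, -198.4, -5.9]
eef_rot: [-1.572, -0.003, -0.343]
wrist_force: [-0.3, -0.2, -0.2]
finger_gap: 59.9
```

>>> play_rows --series '[[[0.0005, 0, 0], 0, 0.36], [[0.001, 0, 0], 0, 0.36], [[0.0015, 0, 0], 0, 0.36], [[0.0015, 0, 0], 0, 0.36]]'

```text
clock: 19.35
eef_pos: [600.8, -198.9, -5.8]
eef_rot: [-1.572, -0.004, -0.343]
wrist_force: [0.5, -0.4, -0.8]
finger_gap: 60.2
```

>>> play_rows --series '[[[0.0005, 0, 0], 0, 0.36], [[0.001, 0, 0], 0, 0.36], [[0.0015, 0, 0], 0, 0.36], [[0.0015, 0, 0], 0, 0.36]]'

```text
clock: 19.75
eef_pos: [602.2, -199.4, -5.9]
eef_rot: [-1.572, -0.004, -0.343]
wrist_force: [-1.0, 0.3, -0.5]
finger_gap: 59.9
```

>>> play_rows --series '[[[0.0005, 0, 0], 0, 0.36], [[0.001, 0, 0], 0, 0.36], [[0.0015, 0, 0], 0, 0.36], [[0.0015, 0, 0], 0, 0.36]]'

```text
clock: 20.15
eef_pos: [603.0, -199.8, -6.0]
eef_rot: [-1.572, -0.002, -0.343]
wrist_force: [-7.4, 2.1, 2.8]
finger_gap: 60.0
```

```bash
python3 - <<'E'
from h import *
snap("side","side8"); snap("top","top8"); print(manip.read_state()["wrist_force"])
a=cv2.imread('pics/side8.png')[210:320,300:430]; b=cv2.imread('pics/top8.png')[140:250,370:480]
cv2.imwrite('pics/c8.png',np.hstack([cv2.resize(x,None,fx=3.3,fy=3.3,interpolation=2) for x in(a,b)]))
E
```

```text
[-6.61509338  2.33163275  2.34713741]
```

View pics/c8.png

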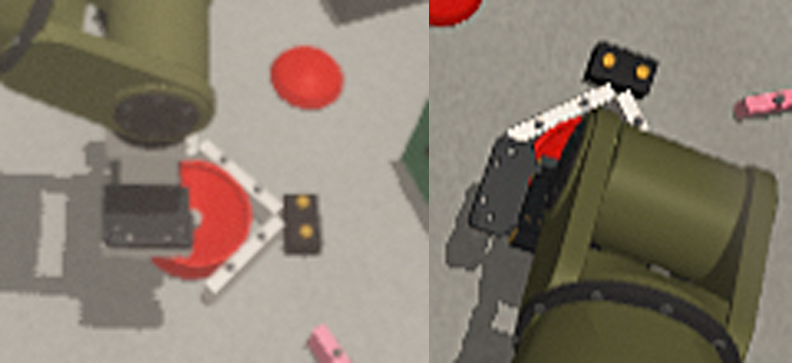

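The stop force of 7 N points straight back along the V axis, (-6.6, 2.3), so both bars are carrying load. The picture shows the saucer in the V. Next: back off, lift, and check.

>>> play_rows --series '[[[-0.003, 0, 0], 0, 0.36], [[-0.01, 0, 0], 0, 0.36], [[-0.025, 0, 0], 0, 0.36], [[-0.045, -0.005, 0], 0, 0.36], [[-0.06, -0.03, 0], 0, 0.36], [[-0.065, -0.07, 0], 0, 0.36], [[-0.07, -0.11, 0], 0, 0.36], [[-0.075, -0.15, 0.02], -0.05, 0.6], [[-0.08, -0.18, 0.06], -0.1, 1], [[-0.08, -0.19, 0.1], -0.2, 1], [[-0.08, -0.19, 0.14], -0.343, 1], [[-0.08, -0.19, 0.18], -0.343, 1], [[-0.08, -0.19, 0.22], -0.343, 1], [[-0.08, -0.19, 0.25], -0.343, 1], [[-0.08, -0.19, 0.25], -0.343, 1], [[-0.08, -0.19, 0.25], -0.343, 1]]'

```text
clock: 21.85
eef_pos: [611.2, 63.1, 183.4]
eef_rot: [-1.573, -0.001, 0.001]
wrist_force: [-1.2, -0.1, -0.0]
finger_gap: 0.5
```

```bash
python3 - <<'E'
from h import *
snap("side","side9"); im=snap("top","top9"); c=saucer(im); print(c)
ax=np.array([.9426,-.334]); st=np.array([645,-214.3]); d=c[0]-st; print("along",d@ax,"lat",d@[.334,.9426])
print(manip.read_state()["eef_pos"],pix("top",[613,215,22]))
for z in(95,100,105): print(z,ray("top",242.6,213.6,z).round(1),ray("side",297.8,155.2,z).round(1))
b=cv2.imread('pics/top9.png'); f=lambda x:cv2.resize(x,None,fx=4.4,fy=4.4,interpolation=2)
cv2.imwrite('pics/c9.png',np.hstack([f(b[145:225,385:465]),f(b[165:245,205:295])]))
E
```

```text
(array([ 645.27423096, -212.63946533]), 52.160518646240234, 1175.0)
along -0.29612847900391004 lat 1.6568131176757919
[611.16718465  61.94742541 183.69538968] [250.71508568 207.58390203]
95 [591.8 221.3  95. ] [597.5 225.2  95. ]
100 [591.4 220.4 100. ] [596.3 220.4 100. ]
105 [591.  219.4 105. ] [595.2 215.7 105. ]
```

View pics/c9.png

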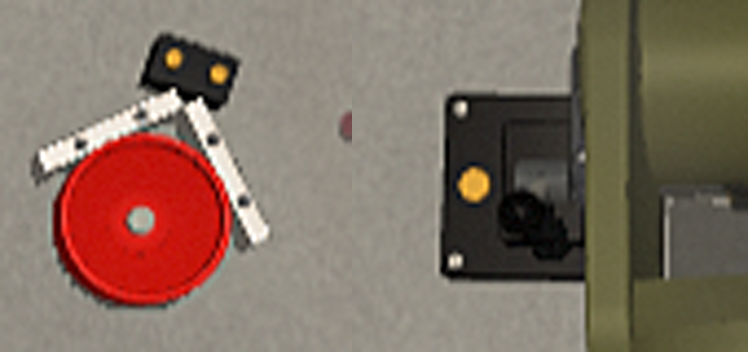

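The saucer rests against both white bars, with contact visible at crop (140,140) and (228,205). It is 0.3 mm short along the axis and 1.7 mm lateral, within the error. The ball is at about (593,220,101). Now I'll move to the near side of the toggle with the fingers shut.

>>> play_rows --series '[[[-0.01, 0, 0.02], 0, 1], [[-0.03, 0, 0.05], 0, 1], [[-0.05, 0, 0.08], 0, 1], [[-0.066, 0, 0.11], 0, 1], [[-0.066, 0, 0.14], 0, 1], [[-0.066, 0, 0.158], 0, 1], [[-0.066, 0, 0.158], 0, 1], [[-0.066, 0.03, 0.158], 0, 1], [[-0.066, 0.06, 0.158], 0, 1], [[-0.066, 0.085, 0.158], 0, 1], [[-0.066, 0.1, 0.158], 0, 1], [[-0.066, 0.103, 0.158], 0, 1], [[-0.066, 0.103, 0.158], 0, 1], [[-0.066, 0.103, 0.158], 0, 1]]'

```text
clock: 23.35
eef_pos: [546.1, 219.8, 81.6]
eef_rot: [-1.572, -0.003, -0.001]
wrist_force: [0.6, 0.0, 0.2]
finger_gap: 0.7
```

```bash
python3 - <<'E'
from h import *
snap("side","side10"); s=manip.read_state(); print(s["eef_pos"],s["eef_rot"],s["wrist_force"],pix("side",s["eef_pos"]))
a=cv2.imread('pics/side10.png')[110:210,250:350]; cv2.imwrite('pics/c10.png',cv2.resize(a,None,fx=6,fy=6,interpolation=2))
E
```

```text
[546.08442103 219.87044186  81.5834082 ] [-1.57202241e+00 -3.37102874e-03 -8.10744479e-04] [-0.12292355  0.13061041  0.28038834] [283.87228068 162.36522126]
```

View pics/c10.png

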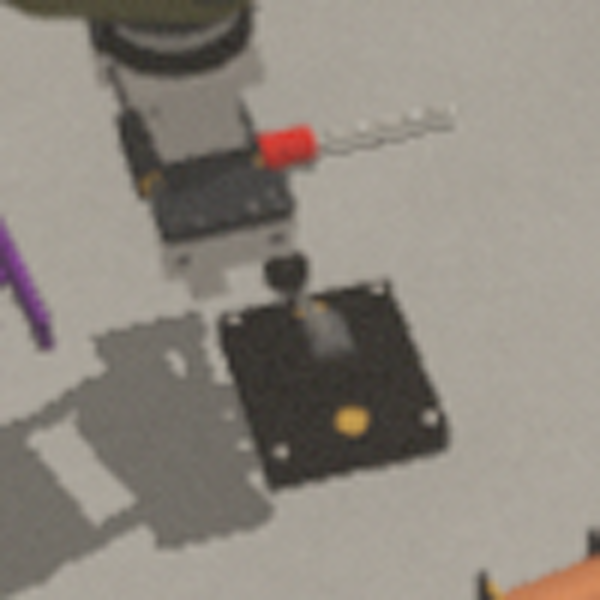

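That is the 12th picture viewed: the tip at (284,159) lines up with the ball at (298,155) but looks slightly high. I'll lower 18 mm and push in +x, watching the force.

>>> play_rows --series '[[[0, 0.008, 0], 0, 1], [[0, 0.016, 0], 0, 1], [[0, 0.018, 0], 0, 1], [[0.01, 0.018, 0], 0, 1], [[0.02, 0.018, 0], 0, 1], [[0.026, 0.018, 0], 0, 1], [[0.031, 0.018, 0], 0, 1], [[0.036, 0.018, 0], 0, 1], [[0.041, 0.018, 0], 0, 1], [[0.046, 0.018, 0], 0, 1], [[0.051, 0.018, 0], 0, 1], [[0.056, 0.018, 0], 0, 1], [[0.06, 0.018, 0], 0, 1], [[0.06, 0.018, 0], 0, 1]]'

```text
clock: 24.8
eef_pos: [606.6, 219.7, 63.7]
eef_rot: [-1.572, -0.004, -0.001]
wrist_force: [-0.9, 1.0, -0.7]
finger_gap: 0.2
```

>>> play_rows --series '[[[0.003, 0, 0], 0, 1], [[0.006, 0, 0], 0, 1], [[0.009, 0, 0], 0, 1], [[0.012, 0, 0], 0, 1], [[0.012, 0, 0], 0, 1]]'

```text
clock: 25.3
eef_pos: [618.9, 219.7, 63.7]
eef_rot: [-1.572, -0.004, -0.001]
wrist_force: [-0.5, -0.3, -1.2]
finger_gap: 0.7
```

```bash
cat >> h.py <<'E'
def dark(f,f0='side0'):
    # dark (ball/lever) pixels in the side view that were bright bench / newly dark compared with the start view
    a=cv2.imread(f'pics/{f}.png').max(2).astype(int); b=cv2.imread(f'pics/{f0}.png').max(2).astype(int)
    print("old ball px brightness",a[150:160,293:303].mean().round(), "before",b[150:160,293:303].mean().round())
    m=((a<75)&(b>110)).astype(np.uint8); m[:140]=0; m[200:]=0; m[:,:285]=0; m[:,345:]=0
    n,l,s,c=cv2.connectedComponentsWithStats(m); print([(s[i].tolist(),c[i].round(1).tolist()) for i in range(1,n) if s[i][4]>5])
E
python3 - <<'E'
from h import *
snap("side","side11"); dark("side11")
for x in (580,593,613,633,646,655): print(x,pix("side",[x,219,101]).round(1))
E
```

```text
old ball px brightness 153.0 before 108.0
[([300, 140, 7, 6, 17], [302.2, 141.9]), ([301, 141, 21, 8, 49], [310.4, 145.2]), ([311, 154, 4, 2, 6], [312.2, 154.3])]
580 [293.3 156.3]
593 [297.  155.5]
613 [302.6 154.2]
633 [308.3 152.9]
646 [311.9 152.1]
655 [314.4 151.5]
```

The ball has left its old spot. Creeping on to the end stop.

>>> play_rows --series '[[[0.002, 0, 0], 0, 1], [[0.004, 0, 0], 0, 1], [[0.006, 0, 0], 0, 1], [[0.006, 0, 0], 0, 1]]'

```text
clock: 25.75
eef_pos: [624.2, 219.7, 63.4]
eef_rot: [-1.572, -0.002, -0.001]
wrist_force: [-6.8, -0.2, 1.6]
finger_gap: 0.4
```

>>> play_rows --series '[[[0.001, 0, 0], 0, 1], [[0.002, 0, 0], 0, 1], [[0.003, 0, 0], 0, 1], [[0.003, 0, 0], 0, 1]]'

```text
clock: 26.15
eef_pos: [625.0, 219.6, 63.0]
eef_rot: [-1.573, 0.004, -0.001]
wrist_force: [-18.1, -1.4, 7.4]
finger_gap: 0.7
```

Hard stop: the force rises to 18 N with less than 1 mm of travel. Now retreat and check.

>>> play_rows --series '[[[-0.004, 0, 0], 0, 1], [[-0.02, 0, 0], 0, 1], [[-0.05, 0, 0], 0, 1], [[-0.09, -0.02, 0], 0, 1], [[-0.13, -0.06, 0], 0, 1], [[-0.16, -0.1, 0], 0, 1], [[-0.2, -0.12, 0.02], 0, 1], [[-0.24, -0.12, 0.05], 0, 1], [[-0.27, -0.12, 0.09], 0, 1], [[-0.27, -0.12, 0.13], 0, 1], [[-0.27, -0.12, 0.17], 0, 1], [[-0.27, -0.12, 0.2], 0, 1], [[-0.27, -0.12, 0.2], 0, 1], [[-0.27, -0.12, 0.2], 0, 1]]'

```text
clock: 27.55
eef_pos: [355.6, 420.2, 183.5]
eef_rot: [-1.574, 0.004, 0.0]
wrist_force: [-0.1, -0.3, -0.2]
finger_gap: 0.3
```

```bash
python3 - <<'E'
from h import *
snap("side","side12"); im=snap("top","top12"); dark("side12"); c,r,_=saucer(im); print("saucer",c,r)
# side: dark blobs outside the panel's old mask
a=cv2.imread('pics/side12.png').max(2).astype(int)
for y in range(148,178,2): print(y,a[y,286:330:2])
t0=cv2.imread('pics/top0.png').max(2).astype(int); t=im.max(2).astype(int)
m=((t<40)).astype(int)-((t0<40)); m=m[185:232,222:280]
for sgn in(1,-1):
    ys,xs=np.nonzero(m==sgn); print("top darkened" if sgn>0 else "top lightened",len(xs),xs.mean()+222,ys.mean()+185)
d=np.abs(im.astype(int)-cv2.imread('pics/top0.png')[:,:,::-1]).max(2)>60
n,l,s,cc=cv2.connectedComponentsWithStats(d.astype(np.uint8)); print([(s[i].tolist()) for i in range(1,n) if s[i][4]>15])
print(manip.read_state()["eef_pos"])
E
```

```text
old ball px brightness 157.0 before 108.0
[([311, 150, 6, 6, 29], [313.3, 152.4])]
saucer [ 645.27423096 -212.63946533] 52.160518646240234
148 [162 161 158 161 161 162 164 164 161 163 161 165 162 148 146 158 162 161
 162 160 163 161]
150 [158 161 162 163 163 162 162 163 162 162 161 161 137  62  65 108 161 160
 162 160 162 163]
152 [161 161 163 159 160 163 161 160 160 163 159 158  89  52  62  59 159 159
 160 161 161 160]
154 [160 160 160 159 161 163 159 158 160 158 160 160 113  55  55  79 161 157
 161 162 160 157]
156 [160 165 160 163 159 159 160 158 156 160 159 154 121  90  79 141 161 160
 162 160 159 160]
158 [161 160 162 163 159 161 160 149 136 104  85  91 106 124  79 159 159 163
 162 160 159 160]
160 [161 160 153 142 130  90  56 123 139  81  66 126  95  57  62 126 161 161
 160 159 161 159]
162 [133 117  70  58  59  61  64 150 126 100 113 111  60  56  57  73 161 160
 158 159 158 160]
164 [ 86  64  59  60  56  60  60  69  95 101 121  72  57  54  56  58 127 160
 161 160 159 164]
166 [106  61  58  59  55  58  57  58  91 102 103  79  57  59  56  61 102 159
 161 161 159 161]
168 [141  5
[... 340 characters left out ...]
61  58  58
 125 159 160 161]
176 [160 148  69  56  61  58  56  57  57  53  58  54  62  59  61  60  61  55
  75 163 160 162]
top darkened 131 245.36641221374046 199.38167938931298
top lightened 199 243.45226130653265 212.77386934673368
[[397, 175, 41, 40, 1240], [329, 227, 40, 40, 1191], [172, 302, 29, 11, 61], [201, 307, 35, 55, 89], [3, 308, 151, 92, 7271], [170, 327, 34, 20, 85], [117, 352, 41, 48, 300], [136, 356, 24, 13, 49], [237, 362, 40, 38, 63], [0, 365, 4, 7, 18], [161, 368, 42, 32, 102], [183, 373, 11, 9, 16], [17, 375, 27, 15, 88], [59, 374, 16, 13, 89], [144, 378, 7, 9, 17], [193, 383, 33, 16, 42], [48, 392, 20, 8, 65], [3, 394, 6, 6, 23]]
[355.9059088  419.44921691 183.87853572]
```

Ball travel in the side view is about 56 mm in +x, at nearly the same height. The stop force was tilted 22° up, which fits a lever leaning to the far side. One triangulation to confirm the lean.

```bash
python3 - <<'E'
from h import *
p=pix("top",[650,219,99]); print("pred top",p)
t=cv2.imread('pics/top12.png').max(2).astype(int); t0=cv2.imread('pics/top0.png').max(2).astype(int)
x,y=p.round().astype(int); print("new",t[y-9:y+16,x-9:x+10:1]//10)
def tri(a,b):
    P=[K@np.c_[R,q] for K,R,q in (cam("top"),cam("side"))]
    X=cv2.triangulatePoints(P[0],P[1],np.array(a,float),np.array(b,float)); return (X[:3]/X[3]).ravel()
for u in(p, p+[0,2], p+[0,-2]): print(u,tri(u,(313.4,152.6)).round(1))
E
```

```text
pred top [243.67887567 189.43257227]
new [[14 14 14 13 13 14 14 14 14 14 14 14 14 13 14 14 13 14 13]
 [14 14 14 14 14 14 13 14 14 14 14 14 14 13 14 14 13 14 13]
 [14 13 14 13 14 14 14 14 14 14 14 14 14 13 14 14 14 14 14]
 [14 14 14 14 14 14 14 14 14 15 14 14 14 14 14 14 14 14 14]
 [14 14 14 14 14 14 15 11 11 10  9 13 14 14 14 14 14 14 14]
 [13 13 12 15 15 16 12  3  4  1  1  7 10 15 15 15 15 15 15]
 [ 7  7  6  9 10 10  4  0  0  1  1  0  1 10 10 10 10  9 10]
 [ 2  2  2  2  1  0  0  1  1  1  1  1  1  1  2  3  3  3  3]
 [ 4  4  4  4  2  0  0  1  2  2  1  2  1  2  2  5  5  5  5]
 [ 4  3  3  4  1  1  1  1  4  5  1  1  1  2  1  5  5  5  5]
 [ 3  3  3  4  1  1  1  1  3  4  1  2  1  2  1  5  5  5  4]
 [ 4  4  4  4  1  1  1  1  1  1  1  1  1  2  2  5  4  5  5]
 [ 3  4  4  4  2  0  0  1  1  1  2  1  1  1  2  4  4  4  4]
 [ 3  4  3  4  3  1  0  1  1  1  1  1  1  1  2  2  2  2  5]
 [ 4  4  3  4  1  4  2  1  0  0  0  2  3  1  1  2  2  2  4]
 [ 3  3  4  4  1  4  3  3  2  4  6  6  7  1  1  2  2  2  2]
 [ 3  3  4  4  1  4  3  4  3  6  8  8  8  3  1  1  2  2  2]
 [ 4  3  4  4  0  4  4  4  3  6  9  9  9  5  1  2  2  1  4]
 [ 3  3  4  4  1  4  3  3  3  5 10 10 10  7  1  1  2  2  5]
 [ 3  3  4  4  0  4  4  3  3  3 10 10 10  9  1  1  1  4  5]
 [ 4  3  3  4  1  4  3  3  3  3  8 10 10  9  3  0  3  5  4]
 [ 4  3  4  4  1  4  3  4  5  4  6 10 10  9  5  3  5  6  5]
 [ 3  3  4  4  1  3  3  5  6  6  6 10 10 10  7  5  6  7  7]
 [ 3  3  4  4  1  4  3  7  7  7  6 10 10 10  8  6  7  7  7]
 [11  3  3  3  0  3  3  8  7  7  6  8 10 10  8  7  7  7  8]]
[243.67887567 189.43257227] [650.8 219.4  96.5]
[243.67887567 191.43257227] [647.8 218.7  97.6]
[243.67887567 187.43257227] [653.8 220.   95.6]
```

The ball is now at (651,219,97), about 38 mm past the panel's middle. That is a lean of about 0.5–0.6 rad to the far side, which agrees with the hard stop. In the top view only the saucer, the toggle and the arm have changed. Handing in.

```bash
python3 -c "
from h import *
print(manip.sign_off())"
```

```text
the job is handed in; nothing more can be done
None
```

The saucer is snug in the aluminium V fence and the toggle is fully over to its far side. I handed the job in at about 28 s; the hand-in reports no verdict.

**What I did**
- I pushed the saucer flat on the bench with the two fingertips as a fork: first onto the V's centre line, then along it into the fence.
- I then shut the fingers, pushed the toggle over until it stopped, and moved the arm clear of everything.

**Last checks**
- **Saucer:** it stopped with about 7 N directly back along the V axis. The close-up shows it touching both bars. Its measured centre is 0.3 mm along and 1.7 mm sideways from my estimate of the seat, within camera error. It had not moved after the toggle was flipped.
- **Toggle:** it stopped hard at 18 N. The ball moved from about (593, 219, 103) to (651, 219, 97), about 38 mm past the panel's middle.
- **Other parts:** the top camera shows no change other than the saucer, the toggle and the arm.

**What failed or disagreed**
- **First push:** it passed over the saucer without moving it, because the open fingertips sit higher than the tool reading suggests. I found this in the images, lowered the tool and repeated the push. No force showed in the readings, which come only at the end of each move, and the saucer had not shifted.
- **Toggle swing:** the measured ball travel of about 58 mm gives 0.85 to 1.0 rad depending on the lever length. I therefore rely on the hard stop and the far-side lean for "fully over".

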